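Present a filter plate to the label reader

ROBOT

A 6-joint arm with a two-finger parallel gripper is mounted at the origin on the work surface. World frame = base frame: x ahead of the robot, y to its left, z up, the work surface at z = 0. Lengths are in mm, angles in rad, forces in N, time in s.
With the tool pointing down it reaches from about 350 to 875 mm from the base axis. Payload 4.2 kg.
Tool frame: the origin (TCP) lies midway between the tips of the shut fingers; the grasp point (between the pads) lies 19 mm behind it; z points along the fingers, y is the direction in which the jaws open and shut (so a half turn about z gives the same grasp; the last joint's range is limited). The gripper opens to 85 mm and grips with 20 to 120 N. Pads are 22 mm wide; open, the fingers measure 114 mm over their backs; the gripper's body (76 mm by 85 mm) begins 54 mm behind the grasp point. The pads swing forward as they close: fully open they stand 13 mm farther back than shut.
Start: joints at [-1.063, 0.385, 0.008, 0, -1.194, -0.259], TCP at [153.918, -605.73, 231.312] pointing down, gripper open.
Joint ranges: [-3.14, 3.14], [-1.21, 2.06], [-1.07, 1.41], [-3.16, 2.05], [-2.99, -0.16], [-3.1, 3.1]. Speed limits (rad/s): [2.79, 2.79, 3.14, 3.14, 3.14, 3.14].

INTERFACE

Orientations are given as a unit quaternion [x, y, z, w].
In Python, from bench import arm gives the robot as it stands.
- The arm moves only by the tool servo_tool, never from a script. Its argument "rows" is a list of rows, each an object of numbers: "fingers": the finger opening in cm, from 0 to 8.54; "x", "y", "z": the shift along the tool's x, y, z in cm; "turn": the turn about the tool's z in degrees. A call has 1 to 10 rows; each row shifts and turns the commanded pose from where the row before left it, along the tool's axes as they then stand; what a row does not reach is not made up. A row lasts 1/12 s, in which the tool goes at most 41.7 mm and 7.16 degrees, less where a joint would pass 70% of its speed; a pose out of reach is approached as far as the arm can. A call is refused whole if a number of a shift passes 4.17 or a number of a turn 7.16, either way. A call with a gripper value outside its range is refused whole. The fingers move at their own pace and stop on an object; the grip force is fixed at half the most. Time passes only in rows, so rows that do not move let the fingers close. It gives the time, the measured TCP pose, the force and the opening at its end, in the units of the state.
- arm.read_state(): the state, without advancing time (a new reading comes with each control period).
- arm.get_image(name): name is "scene" or "top"; returns (picture, depth): 384x512x3 uint8, red, green, blue; 384x512 float32, mm along the optical axis (not along the pixel's ray), 0 where there is no reading.
- arm.camera_model(name): a dict with "fx", "fy", "cx", "cy" (pixels), "pose" (4x4, takes a point from camera to world coordinates). Camera axes: x right, y down, z forward; pixel columns grow to the right and rows downward; lengths in mm; the calibration is good to about 2 mm. A picture is of the moment at which its call begins. camera_model takes no time and is no camera call.
- arm.job_done(): hands the job in, once; it reports no verdict.
The state is a dict: "clock": time; "joints": joint angles; "joint_vel": joint speeds; "joint_efforts": joint torques, N m; "position": TCP position; "ee_rot": TCP orientation; "contact_force": force on the tool from outside, world axes, zero at the start; "wrist_torque": the same for the moment, N m; "gripper_width": finger opening in mm.
Only numpy, scipy, OpenCV 4.12 (cv2) and the standard library are available. Lean on these libraries where they do the work, as an engineer would, in place of code of your own. Each camera call takes 0.05 s, during which the arm holds its last target.

TASK

Draw the glass filter plate out of the rack slot nearest the label reader, find its frosted end by the small corner notch, and hold it on the reader's tipped spring ledge, long unnotched edge down, with the label facing up to the reader's window and the frosted end squarely in front of it. Press it down gently until you feel the ledge stop, and finish still gripping it and holding the ledge down. Leave the other plates in the rack and everything else on the bench where they are.

Things in the scene. Friction and masses are not known exactly. Their poses are not given: they have to be found in the camera images.
- plate_a_center (a point): Centre of a clear glass plate standing on a long edge in a rack slot: 100 long, 60 high, 8 mm thick, 120 g. One end is frosted white for 25 mm, with a 13 x 13 mm notch in its top corner. Axes: x to the frosted end, y out of the label face, z up. Plates a and b are alike, face opposite ways and stand, in either order, in the middle slot and the one nearest the reader.
- plate_a_label (a point): Middle of that plate's frosted end on its label face (paper label on this face only; seen from this side, plate upright, the notch is at the upper left): 37 mm from the plate's centre along x, 4 mm along y, half-way up. Same axes as the centre.
- plate_b_center (a point): Centre of a clear glass plate standing on a long edge in a rack slot: 100 long, 60 high, 8 mm thick, 120 g. One end is frosted white for 25 mm, with a 13 x 13 mm notch in its top corner. Axes: x to the frosted end, y out of the label face, z up. Plates a and b are alike, face opposite ways and stand, in either order, in the middle slot and the one nearest the reader.
- plate_b_label (a point): Middle of that plate's frosted end on its label face (paper label on this face only; seen from this side, plate upright, the notch is at the upper left): 37 mm from the plate's centre along x, 4 mm along y, half-way up. Same axes as the centre.
- rack: Dark grey plastic rack, fixed, 120 x 170 mm, 22 mm high. Three slots along its x, open-ended, 10 mm wide, 16 mm deep (floor 6 mm above the bench), at y = -60, 0, +60 mm; the one at y = -60 mm is nearest the reader. Origin: centre of the underside; z up.
- reader: Bench label reader, fixed: grey base 190 x 120 x 22 mm, on the robot's side a tipped white block with a spring ledge, behind it a reading head on a post, 213 mm high. Origin on the bench under the ledge block; x from the robot's side to the post, y left, z up.
- ledge_top (a point): Centre of the upper face of the reader's spring ledge (aluminium, 74 mm along y, 32 mm along x), 80 mm above the bench. z points out of it, leaning 33 degrees from vertical towards the robot; x away from the robot and up by 33 degrees; y left. A plate held right: its z along ledge z, its y (label) along ledge x, its middle at the ledge's middle.
- ledge (a joint): Travel of the spring ledge against ledge z, in m: 0 = up, 0.010 = down on its hard stop. The spring pushes back with 1.3 N at first and 4.5 N at the stop.
- reader_window (a point): Centre of the dark window (45 x 32 mm) of the reader's head, which looks back and down at the label. With the plate centred on the pressed ledge it lies 120 mm straight out from the middle of the frosted end, 37 mm to the right of the ledge's middle.
- vial1: Capped glass vial, 25 mm across, 56 mm high, beyond the rack: leave alone. Origin: centre of its underside.
- vial2: Capped glass vial, 25 mm across, 56 mm high, beyond the rack: leave alone. Origin: centre of its underside.
- stopper: Rubber stopper, 32 mm across, 28 mm high, on the robot's side of the rack: leave alone. Origin: centre of its underside.
- flask: Conical glass flask, 72 mm across, 104 mm high, to the right of the reader: leave alone. Origin: centre of its underside.
- beaker: Amber glass beaker, 68 mm across, 75 mm high, to the right of the reader: leave alone. Origin: centre of its underside.
- marker: Marker pen lying left of the reader, 125 mm long, 15 mm high: leave alone. Origin: centre of its underside.
- blank: Blank clear plate, 80 x 50 x 8 mm, in the far slot of the rack (y = +60 mm): leave alone. Origin: centre of its underside.
Mind the look-alikes: they are no part of the job. Leave any green or pink look-alike of the part that bears plate_a_center alone.

How it is judged (in metres and radians):
On the way, in this order (a step that is already met when the one before it is completed fails the run):
1. the plate from the slot nearest the reader is drawn clear of the rack, the other one still waiting in the middle slot (((height (world z) of plate_a_center above 0.075 m and contact force between plate_a and the fingers above 1 N and y of plate_b_center in the frame of rack between -0.015 and 0.015 m and distance of plate_b_center from where it was at the start of the episode below 0.012 m) or (height (world z) of plate_b_center above 0.075 m and contact force between plate_b and the fingers above 1 N and y of plate_a_center in the frame of rack between -0.015 and 0.015 m and distance of plate_a_center from where it was at the start of the episode below 0.012 m))), for 0.1 s.
2. it is held on the pressed ledge, label up to the window (((x of reader_window in the frame of plate_a_label between -0.022 and 0.022 m and z of reader_window in the frame of plate_a_label between -0.022 and 0.022 m and y of reader_window in the frame of plate_a_label between 0.095 and 0.15 m and angle between plate_a_center's own z axis and vertical below 1.1 rad and angle between the z axis of plate_a_center and the z axis of ledge_top, either way round below 0.2 rad and value of joint ledge above 0.0075 m and contact force between plate_a and reader between 1 and 30 N and contact force between plate_a and the fingers above 3 N and linear speed of plate_a below 0.02 m/s and y of plate_b_center in the frame of rack between -0.015 and 0.015 m and distance of plate_b_center from where it was at the start of the episode below 0.012 m) or (x of reader_window in the frame of plate_b_label between -0.022 and 0.022 m and z of reader_window in the frame of plate_b_label between -0.022 and 0.022 m and y of reader_window in the frame of plate_b_label between 0.095 and 0.15 m and angle between plate_b_center's own z axis and vertical below 1.1 rad and angle between the z axis of plate_b_center and the z axis of ledge_top, either way round below 0.2 rad and value of joint ledge above 0.0075 m and contact force between plate_b and reader between 1 and 30 N and contact force between plate_b and the fingers above 3 N and linear speed of plate_b below 0.02 m/s and y of plate_a_center in the frame of rack between -0.015 and 0.015 m and distance of plate_a_center from where it was at the start of the episode below 0.012 m))), for 0.2 s.
At the end, for the whole second after the job is handed in: The nearest plate is gripped, unnotched edge square on the ledge (0.2 rad), still, pressing it down 7.5 mm or more (1 to 30 N); label to the window, which lies 95 to 150 mm straight out from the frosted end's middle, within 22 mm. The other labelled plate still stands in the middle slot (((x of reader_window in the frame of plate_a_label between -0.022 and 0.022 m and z of reader_window in the frame of plate_a_label between -0.022 and 0.022 m and y of reader_window in the frame of plate_a_label between 0.095 and 0.15 m and angle between plate_a_center's own z axis and vertical below 1.1 rad and angle between the z axis of plate_a_center and the z axis of ledge_top, either way round below 0.2 rad and value of joint ledge above 0.0075 m and contact force between plate_a and reader between 1 and 30 N and contact force between plate_a and the fingers above 3 N and linear speed of plate_a below 0.02 m/s and y of plate_b_center in the frame of rack between -0.015 and 0.015 m and distance of plate_b_center from where it was at the start of the episode below 0.012 m) or (x of reader_window in the frame of plate_b_label between -0.022 and 0.022 m and z of reader_window in the frame of plate_b_label between -0.022 and 0.022 m and y of reader_window in the frame of plate_b_label between 0.095 and 0.15 m and angle between plate_b_center's own z axis and vertical below 1.1 rad and angle between the z axis of plate_b_center and the z axis of ledge_top, either way round below 0.2 rad and value of joint ledge above 0.0075 m and contact force between plate_b and reader between 1 and 30 N and contact force between plate_b and the fingers above 3 N and linear speed of plate_b below 0.02 m/s and y of plate_a_center in the frame of rack between -0.015 and 0.015 m and distance of plate_a_center from where it was at the start of the episode below 0.012 m))); the arm keeps its last pose, push and grip.
It fails at once if a bystander (vials, stopper, flask, beaker, marker, blank plate) is moved over 30 mm (distance of any of vial1, vial2, stopper, flask, beaker, marker, blank from where it was at the start of the episode above 0.03 m).
It fails at once if a plate is rammed against the reader (over 50 N) (contact force between any of plate_a, plate_b and reader above 50 N).
It also fails if it takes over 40 s, if anything falls off the work surface, if the arm or the gripper's body presses on something with over 40 N, if the wrist force passes 120 N, or if a joint passes its speed limit or range.

## Working session

There is one attempt and no reset: what is moved stays moved. The work goes in short steps, Python scripts to look and compute and a tool call to move; the robot and the scene stay as the last step left them, time stands still between calls to the robot, and variables do not carry over. Pictures are saved under pics/ and viewed, and the job is handed in when it is done.

Besides the shell and the picture viewer there is one more tool, called after "Request:" as name(argument=value, ...), one argument or row to a line, values as JSON. servo_tool: Moves the arm, as the interface text tells. Its arguments: {"type":"object","properties":{"rows":{"type":"array","items":{"type":"object","properties":{"fingers":{"type":"number"},"x":{"type":"number"},"y":{"type":"number"},"z":{"type":"number"},"turn":{"type":"number"}}}}},"required":["rows"]}

```bash
mkdir -p pics; ls
python3 - <<'E'
from bench import arm
import numpy as np,cv2
np.set_printoptions(precision=4,suppress=True)
print(arm.read_state())
for n in("scene","top"):
    p,d=arm.get_image(n); cv2.imwrite(f"pics/{n}0.png",p[:,:,::-1]); np.save(f"{n}0.npy",d)
    m=arm.camera_model(n);print(n,m["fx"],m["fy"],m["cx"],m["cy"]);print(np.array(m["pose"]))
E
```

```text
pics
{'clock': 0.0, 'joints': array([-1.0634,  0.3856,  0.0066, -0.0005, -1.194 , -0.2586]), 'joint_vel': array([ 0.0004, -0.0006,  0.0005, -0.0003, -0.0022, -0.0013]), 'joint_efforts': array([  0.0005, -39.2288,  18.8405,   4.1865,  -0.0046,   0.    ]), 'position': array([ 153.7798, -605.1893,  230.1968]), 'ee_rot': array([-0.124 ,  0.9923,  0.0011, -0.0002]), 'contact_force': array([ 0.4071,  0.211 , -0.113 ]), 'wrist_torque': array([-0.0431,  0.0464,  0.0101]), 'gripper_width': 85.55347794907941}
scene 412.08170417825824 412.08170417825824 256.09847683263615 190.5396622002621
[[  -0.3288    0.7698   -0.5471 1072.6518]
 [   0.9443    0.2737   -0.1825  166.725 ]
 [   0.0093   -0.5767   -0.8169  900.833 ]
 [   0.        0.        0.        1.    ]]
top 350.80689071763294 350.80689071763294 252.26267523879818 193.53044738341373
[[   0.0017   -0.9937    0.1117  465.3836]
 [  -1.       -0.0024   -0.0061    2.7527]
 [   0.0064   -0.1117   -0.9937 1027.4607]
 [   0.        0.        0.        1.    ]]
```

View pics/scene0.png

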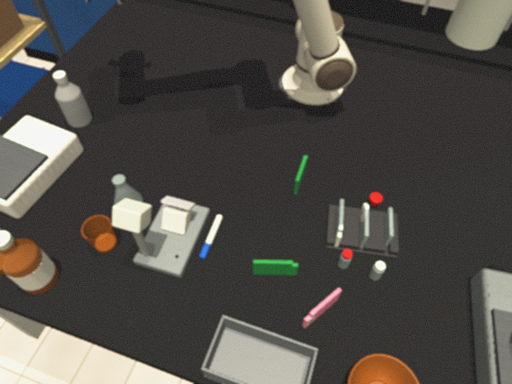

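View pics/top0.png

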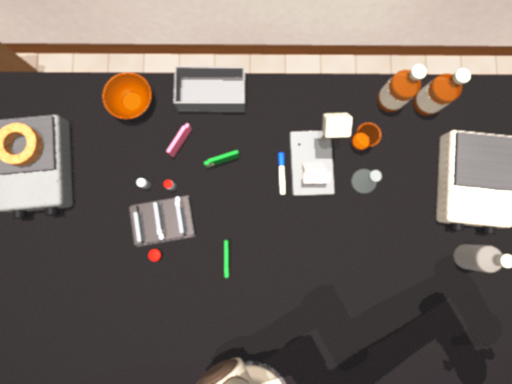

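```bash
cat > h.py <<'E'
import numpy as np,cv2
np.set_printoptions(precision=3,suppress=True)
from bench import arm
def pix(n,u,v,z=None,d=None):
    m=arm.camera_model(n);P=np.array(m["pose"]);r=np.array([(u-m["cx"])/m["fx"],(v-m["cy"])/m["fy"],1.])
    w=P[:3,:3]@r
    if d is None: d=(z-P[2,3])/w[2]
    return P[:3,3]+w*d
def proj(n,p):
    m=arm.camera_model(n);P=np.array(m["pose"]);c=P[:3,:3].T@(np.array(p)-P[:3,3]);return m["fx"]*c[0]/c[2]+m["cx"],m["fy"]*c[1]/c[2]+m["cy"]
def crop(src,dst,x0,y0,w,h,s):
    i=cv2.imread(src)[y0:y0+h,x0:x0+w];cv2.imwrite(dst,cv2.resize(i,None,fx=s,fy=s,interpolation=cv2.INTER_CUBIC))
E
python3 - <<'E'
from h import *
crop("pics/scene0.png","pics/c1.png",320,180,90,80,8)
crop("pics/top0.png","pics/c2.png",120,185,85,70,9)
crop("pics/top0.png","pics/c3.png",265,105,130,100,6)
crop("pics/scene0.png","pics/c4.png",75,165,150,115,5)
E
```

```text
(no output)
```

View pics/c1.png

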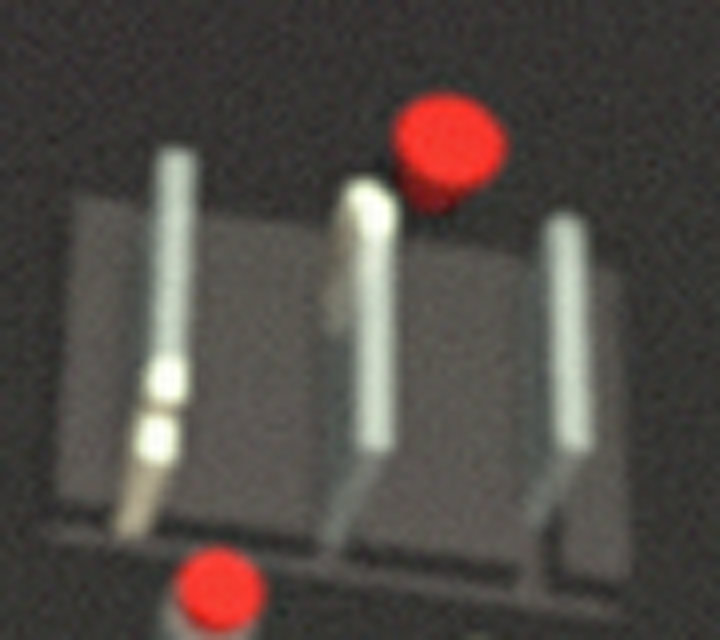

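View pics/c2.png

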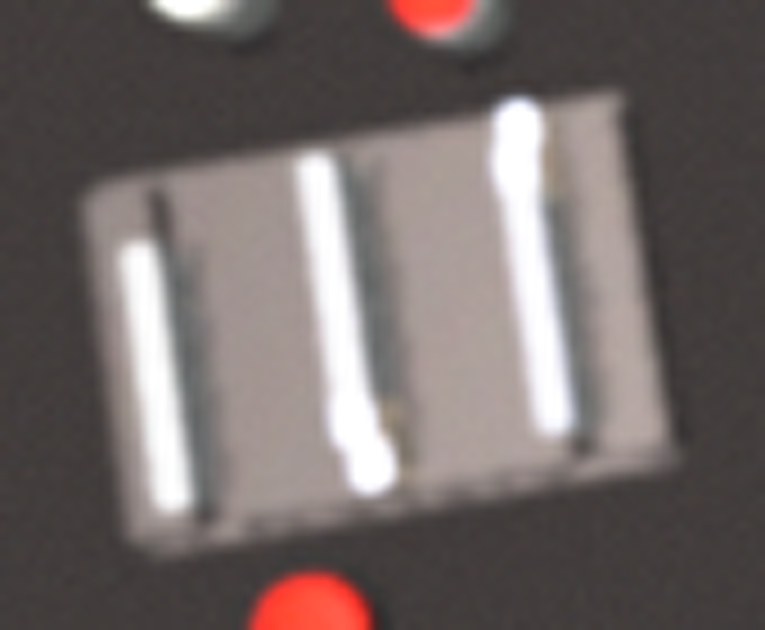

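View pics/c3.png

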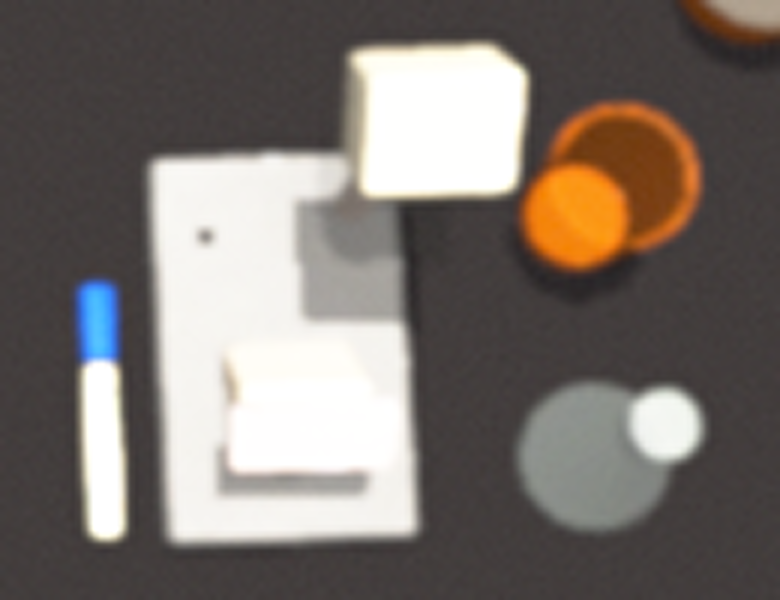

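View pics/c4.png

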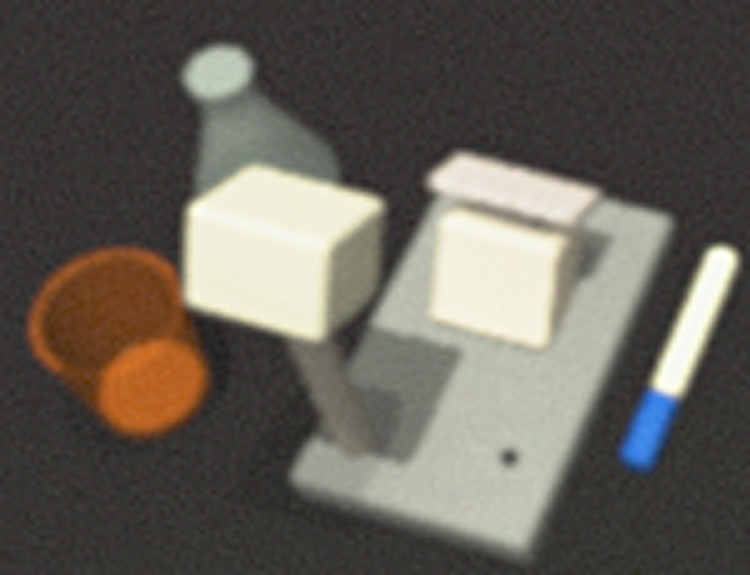

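Run:
```python
from h import *
f=lambda X,Y,s,x0,y0:((X+.5)/s-.5+x0,(Y+.5)/s-.5+y0)
c2=lambda X,Y,z:pix("top",*f(X,Y,9,120,185),z=z)
c1=lambda X,Y,z:pix("scene",*f(X,Y,8,320,180),z=z)
R=[c2(80,195,22),c2(620,93,22),c2(680,455,22),c2(130,545,22)]
print("rack corners",np.array(R),np.mean(R,0))
print([np.linalg.norm(R[i]-R[(i+1)%4]) for i in range(4)])
for nm,a,b in(("near",(517,105),(554,432)),("mid",(316,152),(374,490)),("far",(138,242),(174,512))):
    z=66 if nm!="far" else 56
    A=c2(*a,z);B=c2(*b,z);print(nm,A,B,(A+B)/2,np.linalg.norm(A-B),np.degrees(np.arctan2(*(A-B)[[1,0]])))
# scene
R=[c1(78,200,22),c1(620,265,22),c1(632,580,22),c1(55,497,22)]
print("rack scene",np.array(R),np.mean(R,0))
print("near scene: near end",c1(177,148,66),"far notch floor end",c1(155,460,53), "notch edge",c1(165,395,66))
c3=lambda X,Y,z:pix("top",*f(X,Y,6,265,105),z=z)
print("base",np.array([c3(*p,22) for p in((150,158),(398,155),(418,537),(167,545))]))
print("ledge front/back top",np.array([c3(*p,80) for p in((228,470),(390,470),(228,405),(400,400))]))
c4=lambda X,Y,z:pix("scene",*f(X,Y,5,75,165),z=z)
print("scene base right/left edges",np.array([c4(*p,22) for p in((672,215),(530,550),(292,478))]))
print("ledge scene",np.array([c4(*p,z) for p,z in(((462,152),71),((603,190),71),((575,218),89),((428,183),89))]))
for n in("top","scene"):
  d=np.load(n+"0.npy")
  m=arm.camera_model(n)
  pts=[(u,v) for u,v in ([(315,178),(310,180),(322,176),(318,182)] if n=="top" else [(175,202),(180,205),(185,203)])]
  for u,v in pts: print(n,u,v,pix(n,u,v,d=float(d[v,u])))
```

```text
rack corners [[540.986 351.377  22.   ]
 [574.065 180.324  22.   ]
 [459.077 158.861  22.   ]
 [430.677 331.155  22.   ]] [501.202 255.429  22.   ]
[np.float64(174.22174069877812), np.float64(116.97373754531324), np.float64(174.61864005758113), np.float64(112.14748888075653)]
near [565.544 203.93   66.   ] [466.195 190.215  66.   ] [515.869 197.073  66.   ] 100.29149587483437 7.859947140444235
mid [550.982 264.809  66.   ] [448.721 244.004  66.   ] [499.852 254.407  66.   ] 104.35610669606788 11.500296903404362
far [523.998 321.216  56.   ] [441.812 307.078  56.   ] [482.905 314.147  56.   ] 83.39382060434556 9.760688461749405
rack scene [[462.85  161.03   22.   ]
 [429.504 328.231  22.   ]
 [539.531 347.247  22.   ]
 [569.604 179.269  22.   ]] [500.372 253.944  22.   ]
near scene: near end [464.538 185.566  66.   ] far notch floor end [565.695 203.553  53.   ] notch edge [551.376 201.031  66.   ]
base [[ 764.287 -113.059   22.   ]
 [ 766.236 -235.017   22.   ]
 [ 577.402 -240.237   22.   ]
 [ 573.244 -119.287   22.   ]]
ledge front/back top [[ 601.404 -140.401   80.   ]
 [ 601.595 -214.207   80.   ]
 [ 631.369 -140.831   80.   ]
 [ 633.903 -219.525   80.   ]]
scene base right/left edges [[ 574.033 -124.637   22.   ]
 [ 763.058 -114.58    22.   ]
 [ 767.239 -234.119   22.   ]]
ledge scene [[ 602.347 -219.164   71.   ]
 [ 599.726 -145.317   71.   ]
 [ 628.729 -144.44    89.   ]
 [ 633.975 -217.958   89.   ]]
top 315 178 [ 614.887 -174.367   81.149]
top 310 180 [ 609.736 -161.065   78.478]
top 322 176 [ 620.036 -193.079   83.78 ]
top 318 182 [ 604.813 -183.616   74.722]
scene 175 202 [ 621.916 -186.005   84.58 ]
scene 180 205 [ 628.643 -168.96    89.989]
scene 185 203 [ 616.547 -162.509   84.52 ]
```

Request:
servo_tool(
  rows=[
    {"fingers":4,"x":-2.5,"y":3.1},
    {"fingers":4,"x":-2.5,"y":3.1},
    {"fingers":4,"x":-2.5,"y":3.1},
    {"fingers":4,"x":-2.5,"y":3.1},
    {"fingers":4,"x":-2.5,"y":3.1},
    {"fingers":4,"x":-2.5,"y":3.1},
    {"fingers":4,"x":-2.5,"y":3.1},
    {"fingers":4,"x":-2.5,"y":3.1},
    {"fingers":4,"x":-2.5,"y":3.1},
    {"fingers":4,"x":-2.5,"y":3.1},
  ],
)

```text
invalid input at $.rows[0]: expected keys fingers, x, y, z, turn
```

Request:
servo_tool(
  rows=[
    {"fingers":4,"x":-2.5,"y":3.1},
    {"fingers":4,"x":-2.5,"y":3.1},
    {"fingers":4,"x":-2.5,"y":3.1},
    {"fingers":4,"x":-2.5,"y":3.1},
    {"fingers":4,"x":-2.5,"y":3.1},
    {"fingers":4,"x":-2.5,"y":3.1},
    {"fingers":4,"x":-2.5,"y":3.1},
    {"fingers":4,"x":-2.5,"y":3.1},
    {"fingers":4,"x":-2.5,"y":3.1},
    {"fingers":4,"x":-2.5,"y":3.1},
  ],
)

```text
invalid input at $.rows[0]: expected keys fingers, x, y, z, turn
```

Request:
servo_tool(
  rows=[
    {"fingers":4,"turn":-7},
    {"fingers":4,"turn":-7},
    {"fingers":4,"turn":-7},
    {"fingers":4,"turn":-7},
  ],
)

```text
invalid input at $.rows[0]: expected keys fingers, x, y, z, turn
```

Run:
```python
from h import *
s=arm.read_state();print(s["joints"],s["ee_rot"],s["position"])
```

```text
[-1.063  0.385  0.007 -0.    -1.194 -0.259] [-0.124  0.992  0.001 -0.   ] [ 153.793 -605.251  230.35 ]
```

All keys are needed.

Request:
servo_tool(
  rows=[
    {"fingers":4,"x":-2.5,"y":3.1,"z":0,"turn":0},
    {"fingers":4,"x":-2.5,"y":3.1,"z":0,"turn":0},
    {"fingers":4,"x":-2.5,"y":3.1,"z":0,"turn":0},
    {"fingers":4,"x":-2.5,"y":3.1,"z":0,"turn":0},
    {"fingers":4,"x":-2.5,"y":3.1,"z":0,"turn":0},
    {"fingers":4,"x":-2.5,"y":3.1,"z":0,"turn":0},
    {"fingers":4,"x":-2.5,"y":3.1,"z":0,"turn":0},
    {"fingers":4,"x":-2.5,"y":3.1,"z":0,"turn":0},
    {"fingers":4,"x":-2.5,"y":3.1,"z":0,"turn":0},
    {"fingers":4,"x":-2.5,"y":3.1,"z":0,"turn":0},
  ],
)

```text
clock: 0.93
position: [319.8, -241.9, 231.2]
ee_rot: [-0.124, 0.992, 0.0, 0.0]
contact_force: [1.7, -0.4, -0.5]
gripper_width: 39.8
```

Request:
servo_tool(
  rows=[
    {"fingers":4,"x":-2.5,"y":3.1,"z":0,"turn":0},
    {"fingers":4,"x":-2.5,"y":3.1,"z":0,"turn":0},
    {"fingers":4,"x":-2.5,"y":3.1,"z":0,"turn":0},
    {"fingers":4,"x":-2.5,"y":3.1,"z":0,"turn":0},
    {"fingers":4,"x":-2.5,"y":3.1,"z":0,"turn":0},
    {"fingers":4,"x":-2.5,"y":3.1,"z":0,"turn":0},
    {"fingers":4,"x":-2.5,"y":3.1,"z":0,"turn":0},
    {"fingers":4,"x":-2.5,"y":3.1,"z":0,"turn":0},
    {"fingers":4,"x":-2.5,"y":3.1,"z":0,"turn":0},
    {"fingers":4,"x":-2.5,"y":3.1,"z":0,"turn":0},
  ],
)

```text
clock: 1.77
position: [485.9, 120.3, 231.1]
ee_rot: [-0.124, 0.992, -0.0, -0.0]
contact_force: [0.7, -1.1, 0.4]
gripper_width: 39.9
```

Request:
servo_tool(
  rows=[
    {"fingers":4,"x":0,"y":0,"z":0,"turn":-7},
    {"fingers":4,"x":0,"y":0,"z":0,"turn":-7},
    {"fingers":4,"x":0,"y":0,"z":0,"turn":-7},
    {"fingers":4,"x":0,"y":0,"z":0,"turn":-7},
  ],
)

```text
clock: 2.1
position: [485.5, 118.6, 230.6]
ee_rot: [-0.364, 0.932, -0.0, -0.001]
contact_force: [-0.2, 0.2, -0.4]
gripper_width: 40.1
```

Run:
```python
from h import *
s=arm.read_state();print(s["joints"],s["ee_rot"],s["position"],s["clock"])
```

```text
[ 0.565  0.172 -0.292 -0.    -1.108 -1.391] [-0.364  0.932 -0.    -0.001] [485.51  118.598 230.616] 2.1
```

Request:
servo_tool(
  rows=[
    {"fingers":4,"x":0,"y":0,"z":0,"turn":-7.1},
    {"fingers":4,"x":0,"y":0,"z":0,"turn":-7.1},
    {"fingers":4,"x":0,"y":0,"z":0,"turn":-7.1},
    {"fingers":4,"x":0,"y":0,"z":0,"turn":-7.1},
    {"fingers":4,"x":0,"y":0,"z":0,"turn":-7.1},
    {"fingers":4,"x":0,"y":0,"z":0,"turn":-7.1},
    {"fingers":4,"x":0,"y":0,"z":0,"turn":-7.1},
    {"fingers":4,"x":0,"y":0,"z":0,"turn":-7.1},
    {"fingers":4,"x":0,"y":0,"z":0,"turn":-7.1},
    {"fingers":4,"x":0,"y":0,"z":0,"turn":-7.1},
  ],
)

```text
clock: 2.93
position: [485.5, 118.2, 230.9]
ee_rot: [0.837, -0.548, -0.0, 0.0]
contact_force: [-0.5, -0.0, 0.6]
gripper_width: 39.9
```

Request:
servo_tool(
  rows=[
    {"fingers":4,"x":0,"y":0,"z":0,"turn":-7.1},
    {"fingers":4,"x":0,"y":0,"z":0,"turn":-7.1},
    {"fingers":4,"x":0,"y":0,"z":0,"turn":-7.1},
    {"fingers":4,"x":0,"y":0,"z":0,"turn":-7.1},
    {"fingers":4,"x":0,"y":0,"z":0,"turn":-7.1},
    {"fingers":4,"x":0,"y":0,"z":0,"turn":-7.1},
    {"fingers":4,"x":0,"y":0,"z":0,"turn":-7.1},
    {"fingers":4,"x":0,"y":0,"z":0,"turn":-7.1},
    {"fingers":4,"x":0,"y":0,"z":0,"turn":-7.1},
    {"fingers":4,"x":0,"y":0,"z":0,"turn":-5.7},
  ],
)

```text
clock: 3.77
position: [485.5, 118.2, 230.9]
ee_rot: [1.0, 0.028, -0.001, 0.0]
contact_force: [0.0, -0.0, 0.3]
gripper_width: 40.2
```

```bash
cat >> h.py <<'E'
from scipy.spatial.transform import Rotation as Ro
def delta(target):
    s=arm.read_state();R=Ro.from_quat(s["ee_rot"]).as_matrix()
    print("joints",s["joints"],"x yaw",np.degrees(np.arctan2(R[1,0],R[0,0])),"clock",s["clock"])
    print("delta cm tool",R.T@(np.array(target)-s["position"])/10)
E
python3 - <<'E'
from h import *
delta([515.3,196,100])
E
```

```text
joints [ 0.564  0.172 -0.292 -0.    -1.108  1.062] x yaw 3.178838445540855 clock 3.7667
delta cm tool [ 3.421 -7.608 13.082]
```

Request:
servo_tool(
  rows=[
    {"fingers":4,"x":0,"y":0,"z":0,"turn":-7.1},
    {"fingers":4,"x":1.44,"y":-2.37,"z":2.6,"turn":0},
    {"fingers":4,"x":1.44,"y":-2.37,"z":2.6,"turn":0},
    {"fingers":4,"x":1.44,"y":-2.37,"z":2.6,"turn":0},
    {"fingers":4,"x":0,"y":0,"z":2.6,"turn":0},
    {"fingers":4,"x":0,"y":0,"z":2.6,"turn":0},
  ],
)

```text
clock: 4.27
position: [516.2, 197.0, 99.5]
ee_rot: [0.996, 0.087, -0.0, 0.0]
contact_force: [-0.6, -0.7, 0.5]
gripper_width: 40.1
```

Run:
```python
from h import *
p,d=arm.get_image("scene");cv2.imwrite("pics/s1.png",p[:,:,::-1]);crop("pics/s1.png","pics/s1c.png",310,150,110,110,7)
p,d=arm.get_image("top");cv2.imwrite("pics/t1.png",p[:,:,::-1]);crop("pics/t1.png","pics/t1c.png",120,175,85,80,8)
delta([515.3,196,28])
```

```text
joints [ 0.657  0.398 -0.35  -0.002 -0.834  1.088] x yaw 9.91785187545288 clock 4.3667
delta cm tool [ 0.339 -0.171  6.848]
```

View pics/s1c.png

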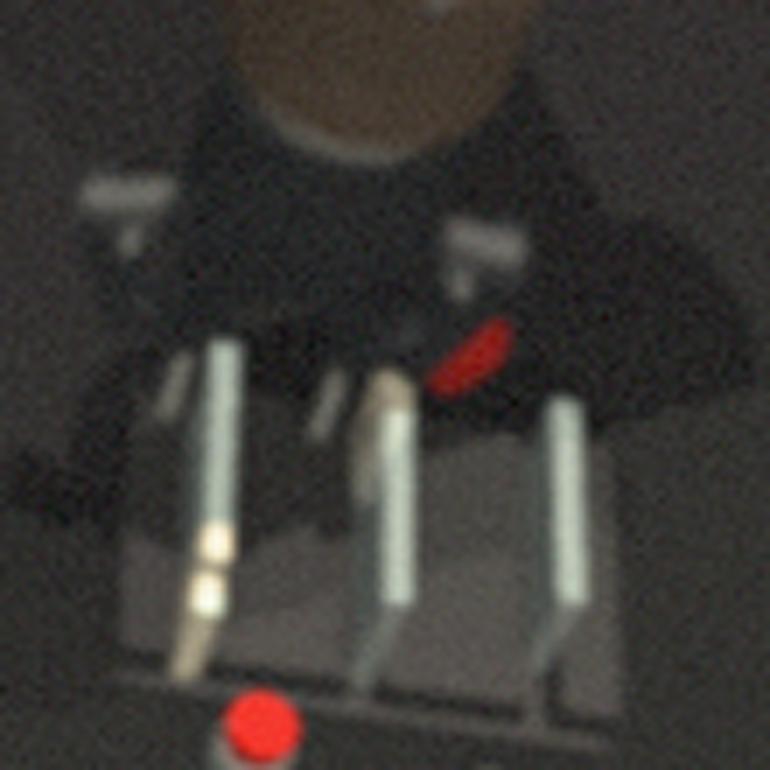

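View pics/t1c.png

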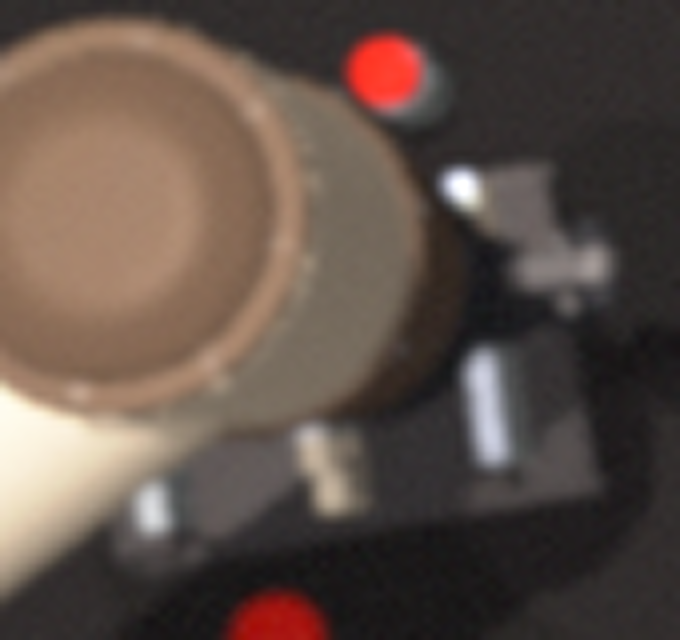

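Request:
servo_tool(
  rows=[
    {"fingers":4,"x":0.3,"y":-0.15,"z":1.0,"turn":-0.4},
    {"fingers":4,"x":0,"y":0,"z":1.5,"turn":0},
    {"fingers":4,"x":0,"y":0,"z":1.5,"turn":0},
    {"fingers":4,"x":0,"y":0,"z":1.5,"turn":0},
    {"fingers":4,"x":0,"y":0,"z":1.35,"turn":0},
    {"fingers":4,"x":0,"y":0,"z":0,"turn":0},
    {"fingers":4,"x":0,"y":0,"z":0,"turn":0},
  ],
)

```text
clock: 4.95
position: [519.6, 198.0, 33.7]
ee_rot: [0.996, 0.09, 0.001, -0.0]
contact_force: [-0.2, 0.2, 0.2]
gripper_width: 40.3
```

Run:
```python
from h import *
p,d=arm.get_image("scene");cv2.imwrite("pics/s2.png",p[:,:,::-1]);crop("pics/s2.png","pics/s2c.png",310,150,110,110,7)
delta([515.3,196,28])
```

```text
joints [ 0.656  0.49  -0.398  0.001 -0.68   1.095] x yaw 10.378073913603494 clock 5.0
delta cm tool [-0.507  0.146  0.63 ]
```

View pics/s2c.png

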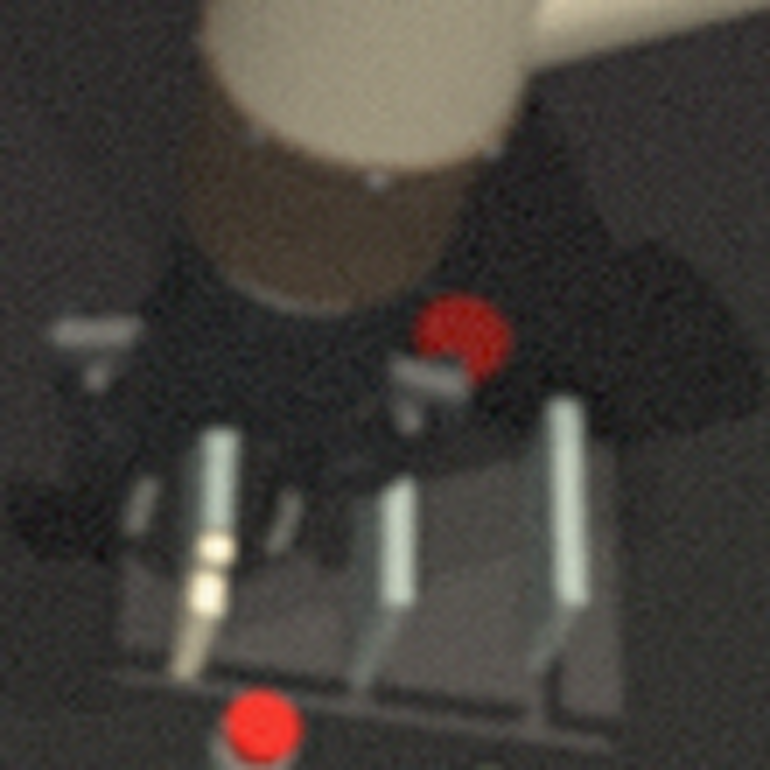

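Request:
servo_tool(
  rows=[
    {"fingers":4,"x":-0.3,"y":0.1,"z":0.4,"turn":0},
    {"fingers":4,"x":0,"y":0,"z":0,"turn":0},
    {"fingers":4,"x":0,"y":0,"z":0,"turn":0},
  ],
)

```text
clock: 5.25
position: [516.1, 196.3, 29.5]
ee_rot: [0.996, 0.09, 0.0, -0.0]
contact_force: [-0.0, -0.2, -0.5]
gripper_width: 39.9
```

Run:
```python
from h import *
delta([515.3,196,28])
arm.get_image("top")
delta([515.3,196,28])
```

```text
joints [ 0.657  0.492 -0.411  0.    -0.667  1.094] x yaw 10.355902400528452 clock 5.25
delta cm tool [-0.086  0.016  0.146]
joints [ 0.657  0.493 -0.41   0.    -0.667  1.095] x yaw 10.364698557471295 clock 5.3
delta cm tool [-0.1    0.022  0.145]
```

Settled. Close on the plate.

Request:
servo_tool(
  rows=[
    {"fingers":0.3,"x":0,"y":0,"z":0.1,"turn":0},
    {"fingers":0.3,"x":0,"y":0,"z":0,"turn":0},
    {"fingers":0.3,"x":0,"y":0,"z":0,"turn":0},
    {"fingers":0.3,"x":0,"y":0,"z":0,"turn":0},
    {"fingers":0.3,"x":0,"y":0,"z":0,"turn":0},
    {"fingers":0.3,"x":0,"y":0,"z":0,"turn":0},
  ],
)

```text
clock: 5.8
position: [516.2, 196.4, 28.0]
ee_rot: [0.996, 0.09, 0.0, -0.0]
contact_force: [-0.2, 0.8, 0.2]
gripper_width: 7.4
```

Request:
servo_tool(
  rows=[
    {"fingers":0.3,"x":0,"y":0,"z":-0.5,"turn":0},
    {"fingers":0.3,"x":0,"y":0,"z":-1,"turn":0},
    {"fingers":0.3,"x":0,"y":0,"z":-1.5,"turn":0},
    {"fingers":0.3,"x":0,"y":0,"z":-1.5,"turn":0},
    {"fingers":0.3,"x":0,"y":0,"z":-2.5,"turn":0},
    {"fingers":0.3,"x":0,"y":0,"z":-3,"turn":0},
    {"fingers":0.3,"x":0,"y":0,"z":-3,"turn":0},
    {"fingers":0.3,"x":0,"y":0,"z":-3,"turn":0},
    {"fingers":0.3,"x":0,"y":0,"z":-3,"turn":0},
    {"fingers":0.3,"x":0,"y":0,"z":-3,"turn":0},
  ],
)

```text
clock: 6.63
position: [515.3, 195.6, 250.1]
ee_rot: [0.996, 0.09, -0.0, 0.0]
contact_force: [-0.0, 0.1, -0.6]
gripper_width: 7.4
```

Run:
```python
from h import *
p,d=arm.get_image("scene");cv2.imwrite("pics/s3.png",p[:,:,::-1]);crop("pics/s3.png","pics/s3c.png",300,130,130,130,6)
delta([515.3,196,250])
```

```text
joints [ 0.657  0.241 -0.135  0.004 -1.183  1.095] x yaw 10.434836730557823 clock 6.6833
delta cm tool [-0.365  0.026  0.731]
```

View pics/s3c.png

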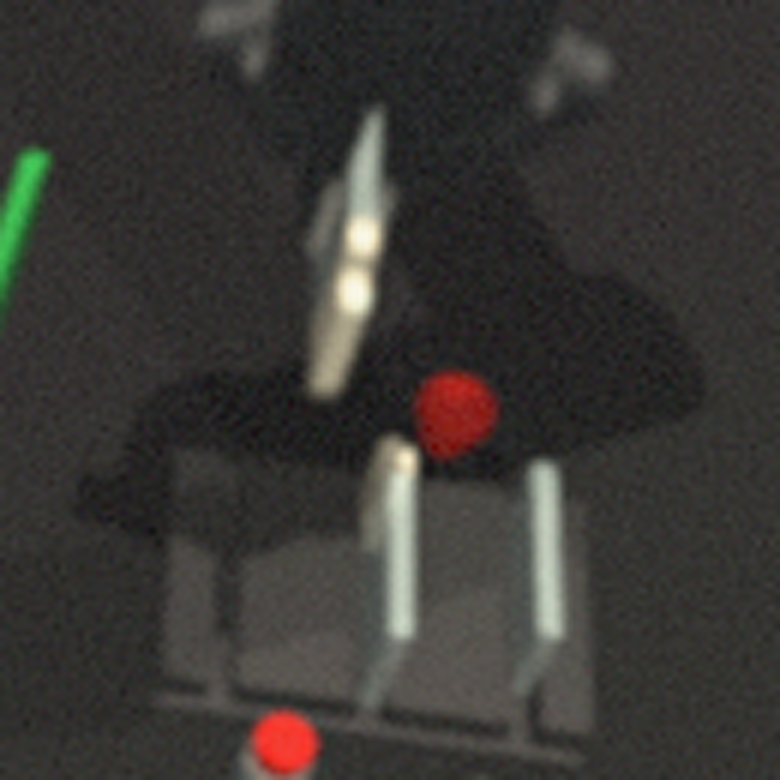

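Run:
```python
from h import *
from scipy.optimize import least_squares
s=arm.read_state();print(s["position"],s["joints"])
D=[(.3853,.0068,153.79,-605.2,230.3),(.172,-.292,485.5,118.4,230.9),(.398,-.35,512.3,195,96.5),(.4928,-.4105,516.1,196.3,29.5),(s["joints"][1],s["joints"][2],*s["position"])]
def f(q):
    a,H,L1,L2,dl,off=q;o=[]
    for j2,j3,x,y,z in D:
        r=np.sqrt(x*x+y*y-off**2)
        o+=[a+L1*np.sin(j2)+L2*np.cos(j2-j3+dl)-r,H+L1*np.cos(j2)-L2*np.sin(j2-j3+dl)-z]
    return o
for L in(300,450):
  r=least_squares(f,[0,100,L,L,0,160.]);print(r.x,r.cost,np.array(r.fun))
```

```text
[518.75  196.883 257.357] [ 0.657  0.241 -0.135  0.004 -1.183  1.095]
[  -8.493 -133.914  570.09   425.959    0.016  181.585] 13.187437733266753 [ 1.478  0.169  1.235 -0.023  2.68   0.279 -2.123  0.001 -3.27  -0.426]
[  -8.494 -133.914  570.091  425.959    0.016  181.587] 13.18743773377054 [ 1.478  0.169  1.235 -0.023  2.68   0.279 -2.123  0.001 -3.27  -0.426]
```

Request:
servo_tool(
  rows=[
    {"fingers":0.3,"x":0,"y":0,"z":0,"turn":7.03},
    {"fingers":0.3,"x":0,"y":0,"z":0,"turn":7.03},
    {"fingers":0.3,"x":0,"y":0,"z":0,"turn":7.03},
    {"fingers":0.3,"x":0,"y":0,"z":0,"turn":7.03},
    {"fingers":0.3,"x":0,"y":0,"z":0,"turn":7.03},
    {"fingers":0.3,"x":0,"y":0,"z":0,"turn":7.03},
    {"fingers":0.3,"x":0,"y":0,"z":0,"turn":7.03},
    {"fingers":0.3,"x":0,"y":0,"z":0,"turn":7.03},
    {"fingers":0.3,"x":0,"y":0,"z":0,"turn":7.03},
    {"fingers":0.3,"x":0,"y":0,"z":0,"turn":7.03},
  ],
)

```text
clock: 7.52
position: [515.5, 195.8, 248.1]
ee_rot: [0.865, -0.502, -0.0, 0.0]
contact_force: [0.5, -0.6, -1.3]
gripper_width: 7.4
```

Request:
servo_tool(
  rows=[
    {"fingers":0.3,"x":0,"y":0,"z":0,"turn":7.03},
    {"fingers":0.3,"x":0,"y":0,"z":0,"turn":7.03},
    {"fingers":0.3,"x":0,"y":0,"z":0,"turn":7.03},
    {"fingers":0.3,"x":0,"y":0,"z":0,"turn":7.03},
    {"fingers":0.3,"x":2.6,"y":-2.85,"z":0,"turn":0},
    {"fingers":0.3,"x":2.6,"y":-2.85,"z":0,"turn":0},
    {"fingers":0.3,"x":2.6,"y":-2.85,"z":0,"turn":0},
    {"fingers":0.3,"x":2.6,"y":-2.85,"z":0,"turn":0},
    {"fingers":0.3,"x":2.6,"y":-2.85,"z":0,"turn":0},
    {"fingers":0.3,"x":2.6,"y":-2.85,"z":0,"turn":0},
  ],
)

```text
clock: 8.35
position: [692.8, 44.5, 248.1]
ee_rot: [0.719, -0.695, -0.0, 0.0]
contact_force: [1.0, 0.7, -0.8]
gripper_width: 7.3
```

Request:
servo_tool(
  rows=[
    {"fingers":0.3,"x":2.6,"y":-2.85,"z":0,"turn":0},
    {"fingers":0.3,"x":2.6,"y":-2.85,"z":0,"turn":0},
    {"fingers":0.3,"x":2.6,"y":-2.85,"z":0,"turn":0},
    {"fingers":0.3,"x":2.6,"y":-2.85,"z":0,"turn":0},
    {"fingers":0.3,"x":2.6,"y":-2.85,"z":0,"turn":0},
    {"fingers":0.3,"x":2.6,"y":-2.85,"z":0,"turn":0},
  ],
)

```text
clock: 8.85
position: [868.5, -105.6, 248.7]
ee_rot: [0.719, -0.695, -0.0, 0.0]
contact_force: [2.8, 1.0, -0.6]
gripper_width: 7.1
```

Run:
```python
from h import *
delta([900,-130,250])
```

```text
joints [ 0.063  0.892  0.966  0.    -1.645 -0.029] x yaw -88.0674810580435 clock 8.85
delta cm tool [ 2.546 -3.061 -0.135]
```

Request:
servo_tool(
  rows=[
    {"fingers":0.3,"x":1.3,"y":-2.5,"z":0,"turn":0},
    {"fingers":0.3,"x":1.2,"y":-2.5,"z":0,"turn":0},
    {"fingers":0.3,"x":0,"y":-3,"z":0,"turn":0},
    {"fingers":0.3,"x":0,"y":-3,"z":0,"turn":0},
  ],
)

```text
clock: 9.18
position: [927.4, -116.9, 221.1]
ee_rot: [0.718, -0.696, 0.008, -0.004]
contact_force: [1.3, -0.7, -3.7]
gripper_width: 7.3
```

Run:
```python
from h import *
delta([900,-130,250])
```

```text
joints [ 0.049  1.126  1.4    0.007 -1.828 -0.015] x yaw -88.17558695838375 clock 9.1833
delta cm tool [ 1.243  2.734 -2.929]
```

Request:
servo_tool(
  rows=[
    {"fingers":0.3,"x":0,"y":-4,"z":0,"turn":0},
    {"fingers":0.3,"x":0,"y":-4,"z":0,"turn":0},
    {"fingers":0.3,"x":0,"y":-4,"z":0,"turn":0},
  ],
)

```text
clock: 9.43
position: [962.3, -101.6, 204.0]
ee_rot: [0.718, -0.694, 0.043, -0.029]
contact_force: [-0.8, 0.4, -0.8]
gripper_width: 7.2
```

```bash
cat >> h.py <<'E'
def tilt():
    s=arm.read_state();R=Ro.from_quat(s["ee_rot"]).as_matrix()
    print("j",s["joints"],"p",s["position"],"toolz",R[:,2],"tilt",np.degrees(np.arccos(-R[2,2])),"az",np.degrees(np.arctan2(R[1,2],R[0,2])),"toolx",R[:,0],"t",s["clock"])
E
python3 -c "from h import *;tilt()"
```

```text
j [ 0.069  1.152  1.406  0.026 -1.724 -0.03 ] p [ 962.322 -101.609  204.05 ] toolz [ 0.101 -0.018 -0.995] tilt 5.916229070653541 az -10.24310597780166 toolx [ 0.033 -0.999  0.022] t 9.4333
```

Request:
servo_tool(
  rows=[
    {"fingers":0.3,"x":1.2,"y":-3.9,"z":0,"turn":0},
    {"fingers":0.3,"x":1.2,"y":-3.9,"z":0,"turn":0},
    {"fingers":0.3,"x":1.2,"y":-3.9,"z":0,"turn":0},
  ],
)

```text
clock: 9.68
position: [989.1, -122.7, 188.1]
ee_rot: [0.716, -0.692, 0.074, -0.05]
contact_force: [0.1, 0.1, -1.3]
gripper_width: 7.5
```

```bash
python3 -c "from h import *;tilt()"
```

```text
j [ 0.049  1.175  1.406  0.04  -1.628 -0.009] p [ 989.101 -122.697  188.099] toolz [ 0.175 -0.031 -0.984] tilt 10.212348475877652 az -10.036450049209426 toolx [ 0.031 -0.999  0.037] t 9.6833
```

Request:
servo_tool(
  rows=[
    {"fingers":0.3,"x":0,"y":-3.8,"z":-1.5,"turn":0},
    {"fingers":0.3,"x":0,"y":-3.8,"z":-1.5,"turn":0},
  ],
)

```text
clock: 9.85
position: [998.2, -112.9, 209.4]
ee_rot: [0.714, -0.691, 0.094, -0.063]
contact_force: [-0.2, -0.5, -1.4]
gripper_width: 7.5
```

```bash
python3 -c "from h import *;tilt()"
```

```text
j [ 0.063  1.157  1.405  0.054 -1.598 -0.023] p [ 998.205 -112.94   209.436] toolz [ 0.222 -0.04  -0.974] tilt 13.006935685652248 az -10.142943961517947 toolx [ 0.027 -0.999  0.047] t 9.85
```

Request:
servo_tool(
  rows=[
    {"fingers":0.3,"x":-3.9,"y":1.0,"z":0,"turn":0},
    {"fingers":0.3,"x":-3.9,"y":1.0,"z":0,"turn":0},
    {"fingers":0.3,"x":-4,"y":0.5,"z":0,"turn":0},
    {"fingers":0.3,"x":-4,"y":0.5,"z":-0.5,"turn":0},
    {"fingers":0.3,"x":-4,"y":0.2,"z":-0.5,"turn":0},
    {"fingers":0.3,"x":-4,"y":0.2,"z":-0.5,"turn":0},
    {"fingers":0.3,"x":-4,"y":0,"z":-0.5,"turn":0},
    {"fingers":0.3,"x":-4,"y":0,"z":0,"turn":0},
    {"fingers":0.3,"x":-4,"y":0,"z":0,"turn":0},
  ],
)

```text
clock: 10.6
position: [953.9, 239.3, 214.1]
ee_rot: [0.714, -0.69, 0.096, -0.067]
contact_force: [0.1, -0.1, -1.2]
gripper_width: 7.3
```

```bash
python3 -c "from h import *;tilt()"
```

```text
j [ 0.449  1.043  1.13   0.134 -1.465 -0.415] p [953.909 239.323 214.114] toolz [ 0.231 -0.037 -0.972] tilt 13.510142561464662 az -9.087392006873532 toolx [ 0.029 -0.999  0.045] t 10.6
```

Request:
servo_tool(
  rows=[
    {"fingers":0.3,"x":-0.4,"y":-3.9,"z":-0.7,"turn":0},
    {"fingers":0.3,"x":-0.4,"y":-3.9,"z":-0.7,"turn":0},
    {"fingers":0.3,"x":-0.4,"y":-3.9,"z":-0.7,"turn":0},
    {"fingers":0.3,"x":-0.4,"y":-3.9,"z":-0.7,"turn":0},
  ],
)

```text
clock: 10.93
position: [992.7, 234.2, 230.6]
ee_rot: [0.712, -0.685, 0.119, -0.098]
contact_force: [-0.7, 0.1, -0.7]
gripper_width: 7.4
```

```bash
python3 -c "from h import *;tilt()"
```

```text
j [ 0.431  1.158  1.406  0.149 -1.546 -0.376] p [992.728 234.235 230.598] toolz [ 0.304 -0.023 -0.952] tilt 17.762415774609003 az -4.375175062132722 toolx [ 0.033 -0.999  0.035] t 10.9333
```

Tilt azimuth is now correcting. Continue.

Request:
servo_tool(
  rows=[
    {"fingers":0.3,"x":-0.4,"y":-4,"z":-0.7,"turn":0},
    {"fingers":0.3,"x":-0.4,"y":-4,"z":-0.7,"turn":0},
    {"fingers":0.3,"x":-0.4,"y":-4,"z":-0.7,"turn":0},
    {"fingers":0.3,"x":-0.4,"y":-4,"z":-0.7,"turn":0},
  ],
)

```text
clock: 11.27
position: [1016.2, 224.9, 268.0]
ee_rot: [0.706, -0.678, 0.15, -0.142]
contact_force: [0.9, -0.0, -1.4]
gripper_width: 7.5
```

```bash
python3 -c "from h import *;tilt()"
```

```text
j [ 0.419  1.133  1.408  0.17  -1.464 -0.364] p [1016.218  224.894  268.026] toolz [ 0.404 -0.004 -0.915] tilt 23.858552296528465 az -0.555588103650352 toolx [ 0.036 -0.999  0.02 ] t 11.2667
```

Request:
servo_tool(
  rows=[
    {"fingers":0.3,"x":-0.4,"y":-4,"z":-0.2,"turn":0},
    {"fingers":0.3,"x":-0.4,"y":-4,"z":-0.2,"turn":0},
    {"fingers":0.3,"x":-0.4,"y":-4,"z":-0.2,"turn":0},
    {"fingers":0.3,"x":-0.4,"y":-4,"z":-0.2,"turn":0},
    {"fingers":0.3,"x":-0.4,"y":-4,"z":-0.2,"turn":0},
  ],
)

```text
clock: 11.68
position: [1045.2, 219.6, 299.5]
ee_rot: [0.697, -0.666, 0.187, -0.19]
contact_force: [0.1, 0.2, -0.6]
gripper_width: 7.4
```

```bash
python3 -c "from h import *;tilt()"
```

```text
j [ 0.408  1.121  1.407  0.195 -1.354 -0.355] p [1045.249  219.584  299.486] toolz [ 0.513  0.016 -0.858] tilt 30.868806035041374 az 1.7594332135158561 toolx [ 0.044 -0.999  0.008] t 11.6833
```

Request:
servo_tool(
  rows=[
    {"fingers":0.3,"x":-0.2,"y":-4,"z":-0.2,"turn":0},
    {"fingers":0.3,"x":0,"y":-2,"z":0,"turn":0},
  ],
)

```text
clock: 11.85
position: [1052.6, 214.1, 315.1]
ee_rot: [0.694, -0.662, 0.198, -0.205]
contact_force: [-0.6, 0.6, 0.2]
gripper_width: 7.0
```

Run:
```python
from h import *
tilt()
yaw=np.radians(2);x=np.array([np.cos(yaw)*np.cos(np.radians(33)),np.sin(yaw)*np.cos(np.radians(33)),np.sin(np.radians(33))])
ly=np.array([-np.sin(yaw),np.cos(yaw),0]);lz=np.cross(x,ly);print(lz)
L=np.array([615,-181.5,80.])
# grasp height: plate bottom is 22 below TCP (TCP z 28, bottom 6); plate bottom along tool z +22
for h in(160,60,0,-9): 
    T=L+lz*(22+h);print(h,T);delta(T)
```

```text
j [ 0.401  1.112  1.408  0.201 -1.324 -0.349] p [1052.586  214.137  315.114] toolz [ 0.546  0.021 -0.838] tilt 33.10072371916444 az 2.2464350281508123 toolx [ 0.046 -0.999  0.004] t 11.85
[-0.544 -0.019  0.839]
160 [ 515.936 -184.959  232.638]
joints [ 0.401  1.112  1.408  0.201 -1.324 -0.349] x yaw -87.37653240970192 clock 11.85
delta cm tool [ 37.376  51.031 -23.23 ]
60 [ 570.367 -183.059  148.771]
joints [ 0.401  1.112  1.408  0.201 -1.324 -0.349] x yaw -87.37653240970192 clock 11.85
delta cm tool [ 37.399  51.049 -13.23 ]
0 [ 603.025 -181.918   98.451]
joints [ 0.401  1.112  1.408  0.201 -1.324 -0.349] x yaw -87.37653240970192 clock 11.85
delta cm tool [37.413 51.06  -7.23 ]
-9 [ 607.924 -181.747   90.903]
joints [ 0.401  1.112  1.408  0.201 -1.324 -0.349] x yaw -87.37653240970192 clock 11.85
delta cm tool [37.415 51.061 -6.33 ]
```

Request:
servo_tool(
  rows=[
    {"fingers":0.3,"x":1.2,"y":3.7,"z":-1.3,"turn":0},
    {"fingers":0.3,"x":1.2,"y":3.7,"z":-1.3,"turn":0},
    {"fingers":0.3,"x":1.2,"y":3.7,"z":-1.3,"turn":0},
    {"fingers":0.3,"x":1.2,"y":3.7,"z":-1.3,"turn":0},
    {"fingers":0.3,"x":1.2,"y":3.7,"z":-1.3,"turn":0},
    {"fingers":0.3,"x":1.2,"y":3.7,"z":-1.3,"turn":0},
    {"fingers":0.3,"x":1.2,"y":3.7,"z":-1.3,"turn":0},
    {"fingers":0.3,"x":1.2,"y":3.7,"z":-1.3,"turn":0},
    {"fingers":0.3,"x":1.2,"y":3.7,"z":-1.3,"turn":0},
    {"fingers":0.3,"x":1.2,"y":3.7,"z":-1.3,"turn":0},
  ],
)

```text
clock: 12.68
position: [757.9, 106.8, 245.5]
ee_rot: [0.692, -0.663, 0.2, -0.203]
contact_force: [-0.3, -0.8, -0.4]
gripper_width: 7.4
```

Run:
```python
from h import *
tilt();delta([548.6,-183.8,182.3])
```

```text
j [ 0.404  0.37  -0.275  0.501 -0.427 -0.766] p [757.912 106.829 245.52 ] toolz [ 0.546  0.017 -0.838] tilt 33.11336702758948 az 1.7732834646827618 toolx [ 0.042 -0.999  0.007] t 12.6833
joints [ 0.404  0.37  -0.275  0.501 -0.427 -0.766] x yaw -87.61727146459837 clock 12.6833
delta cm tool [28.123 22.089 -6.625]
```

Request:
servo_tool(
  rows=[
    {"fingers":0.3,"x":2.0,"y":3.0,"z":-0.9,"turn":0},
    {"fingers":0.3,"x":2.0,"y":3.0,"z":-0.9,"turn":0},
    {"fingers":0.3,"x":2.0,"y":3.0,"z":-0.9,"turn":0},
    {"fingers":0.3,"x":2.0,"y":3.0,"z":-0.9,"turn":0},
    {"fingers":0.3,"x":2.5,"y":3.0,"z":-0.9,"turn":0},
    {"fingers":0.3,"x":3.5,"y":1.5,"z":-0.5,"turn":0},
    {"fingers":0.3,"x":3.5,"y":1.5,"z":-0.5,"turn":0},
    {"fingers":0.3,"x":3.5,"y":1.5,"z":-0.4,"turn":0},
  ],
)

```text
clock: 13.35
position: [582.2, -92.5, 198.9]
ee_rot: [0.693, -0.664, 0.197, -0.2]
contact_force: [1.0, -1.5, -0.9]
gripper_width: 7.4
```

Run:
```python
from h import *
tilt();delta([548.6,-183.8,182.3])
```

```text
j [ 0.137  0.138 -0.657  0.278 -0.217 -0.349] p [582.236 -92.452 198.888] toolz [ 0.539  0.015 -0.842] tilt 32.61444662937764 az 1.5606267087238912 toolx [ 0.041 -0.999  0.009] t 13.35
joints [ 0.137  0.138 -0.657  0.278 -0.217 -0.349] x yaw -87.67267011170696 clock 13.35
delta cm tool [ 8.976  4.079 -0.549]
```

Request:
servo_tool(
  rows=[
    {"fingers":0.3,"x":3.0,"y":1.3,"z":0,"turn":0},
    {"fingers":0.3,"x":3.0,"y":1.3,"z":0.5,"turn":0},
    {"fingers":0.3,"x":2.5,"y":1.0,"z":1.0,"turn":0},
    {"fingers":0.3,"x":0,"y":0,"z":1,"turn":0},
    {"fingers":0.3,"x":0,"y":0,"z":0,"turn":0},
    {"fingers":0.3,"x":0,"y":0,"z":0,"turn":0},
  ],
)

```text
clock: 13.85
position: [572.4, -170.2, 160.9]
ee_rot: [0.693, -0.665, 0.197, -0.198]
contact_force: [0.4, -0.4, -0.5]
gripper_width: 7.3
```

Run:
```python
from h import *
tilt();delta([570.4,-183,148.8]);delta([603,-181.9,98.4])
p,d=arm.get_image("scene");cv2.imwrite("pics/s4.png",p[:,:,::-1]);crop("pics/s4.png","pics/s4c.png",90,100,150,150,5)
p,d=arm.get_image("top");cv2.imwrite("pics/t4.png",p[:,:,::-1]);crop("pics/t4.png","pics/t4c.png",265,105,130,110,6)
```

```text
j [-0.037  0.217 -0.527 -0.123 -0.263  0.188] p [ 572.429 -170.192  160.892] toolz [ 0.536  0.012 -0.844] tilt 32.44002487650297 az 1.3120569141961187 toolx [ 0.039 -0.999  0.01 ] t 13.85
joints [-0.037  0.217 -0.527 -0.123 -0.263  0.188] x yaw -87.77296913476994 clock 13.85
delta cm tool [1.26  0.869 0.896]
joints [-0.037  0.217 -0.527 -0.123 -0.263  0.188] x yaw -87.77296913476994 clock 13.85
delta cm tool [1.225 0.819 6.899]
```

View pics/s4c.png

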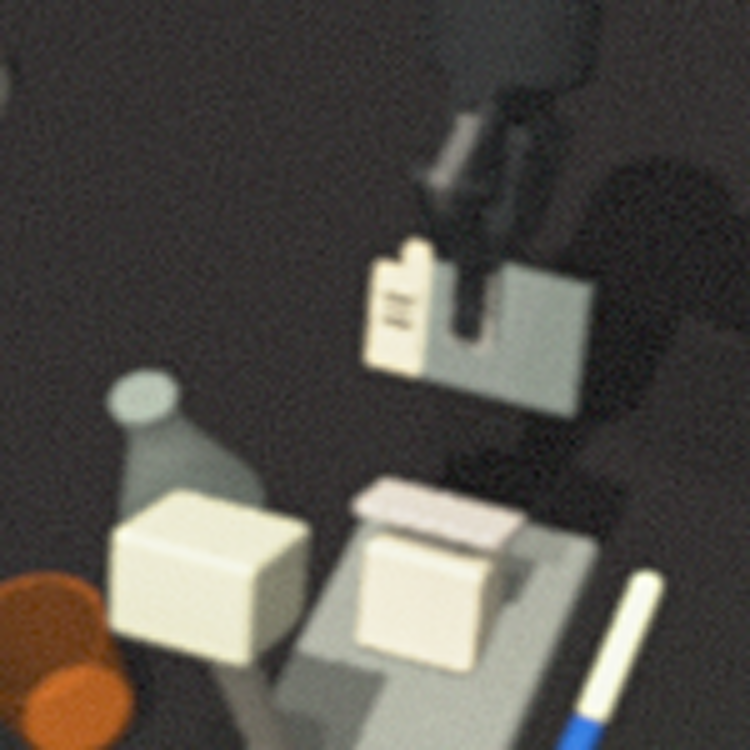

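View pics/t4c.png

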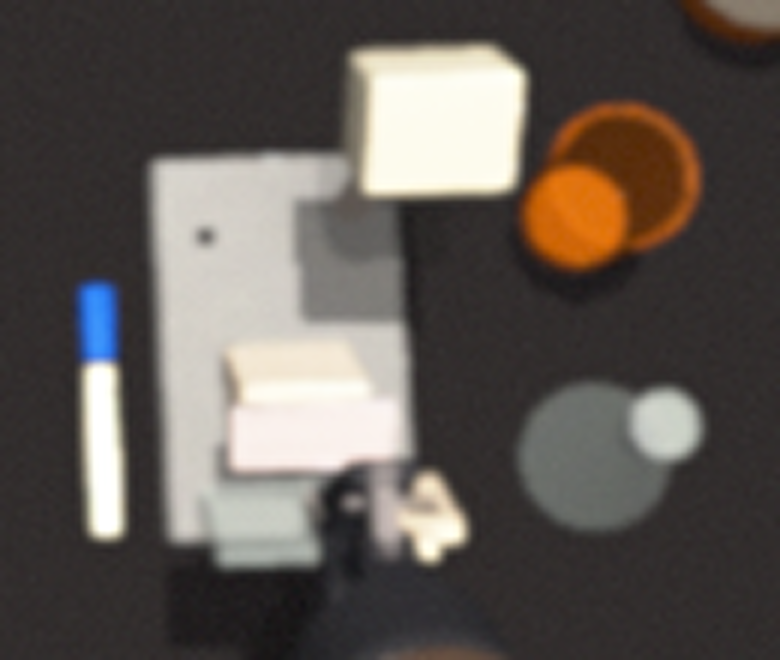

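Run:
```python
from h import *
s=arm.read_state();R=Ro.from_quat(s["ee_rot"]).as_matrix();p=s["position"]
f=lambda X,Y,s,x0,y0:((X+.5)/s-.5+x0,(Y+.5)/s-.5+y0)
for nm,q,n,sc in(("bf",(365,365),"scene",5),("bc",(577,416),"scene",5),("tc",(596,283),"scene",5),("bfT",(468,518),"top",6),("bcT",(208,488),"top",6),("tcT",(215,562),"top",6)):
    u,v=f(*q,sc,*( (90,100) if sc==5 else (265,105)))
    m=arm.camera_model(n);P=np.array(m["pose"]);w=P[:3,:3]@np.array([(u-m["cx"])/m["fx"],(v-m["cy"])/m["fy"],1])
    # intersect with plane tool y = -4 (label face, tool -y side)
    c=R.T@(P[:3,3]-p);ww=R.T@w;k=(-4-c[1])/ww[1];print(nm,c+k*ww)
print(R[:,1])
```

```text
bf [53.873 -4.    23.404]
bc [-50.381  -4.     21.215]
tc [-50.839  -4.    -43.465]
bfT [ 53.127  -4.    -19.171]
bcT [-47.252  -4.     19.17 ]
tcT [-53.976  -4.    -49.518]
[-0.843 -0.04  -0.537]
```

Request:
servo_tool(
  rows=[
    {"fingers":0.3,"x":1.1,"y":0.8,"z":1.0,"turn":0},
    {"fingers":0.3,"x":0,"y":0,"z":1.5,"turn":0},
    {"fingers":0.3,"x":0,"y":0,"z":1.5,"turn":0},
    {"fingers":0.3,"x":0,"y":0,"z":0.8,"turn":0},
    {"fingers":0.3,"x":0,"y":0,"z":0,"turn":0},
    {"fingers":0.3,"x":0,"y":0,"z":0,"turn":0},
    {"fingers":0.3,"x":0,"y":0,"z":0,"turn":0},
  ],
)

```text
clock: 14.53
position: [591.7, -180.2, 116.8]
ee_rot: [0.693, -0.664, 0.197, -0.198]
contact_force: [0.0, 0.0, -0.4]
gripper_width: 7.3
```

```bash
cat >> h.py <<'E'
def bottom(xo=1.5,bo=22):
    s=arm.read_state();R=Ro.from_quat(s["ee_rot"]).as_matrix();b=s["position"]+R@[xo,0,bo]
    yw=np.radians(2);t=np.radians(33);X=np.array([np.cos(yw)*np.cos(t),np.sin(yw)*np.cos(t),np.sin(t)]);Y=np.array([-np.sin(yw),np.cos(yw),0]);Z=np.cross(X,Y)
    L=np.array([615,-181.5,80.]);M=np.array([X,Y,Z])
    print("bottom mid in ledge frame",M@(b-L))
    lab=s["position"]+R@[xo+37,-4,bo-30]; win=L+Z*21-Y*37+X*124   # window est
    print("window in plate frame x,y,z",(R.T@(win-lab))*[1,-1,-1]); print("z-angle deg",np.degrees(np.arccos(-R[:,2]@Z)),"F",s["contact_force"], "along ledge z",Z@s["contact_force"])
E
python3 - <<'E'
from h import *
tilt();bottom()
E
```

```text
j [-0.066  0.318 -0.484 -0.235 -0.209  0.325] p [ 591.734 -180.237  116.81 ] toolz [ 0.537  0.013 -0.843] tilt 32.49045579006467 az 1.3957628854149988 toolx [ 0.04  -0.999  0.01 ] t 14.5333
bottom mid in ledge frame [ 0.403  0.45  21.521]
window in plate frame x,y,z [  1.633 119.233 -29.631]
z-angle deg 0.605350805827848 F [ 0.044  0.048 -0.375] along ledge z -0.33876046890912703
```

Request:
servo_tool(
  rows=[
    {"fingers":0.3,"x":0,"y":0,"z":0.7,"turn":0},
    {"fingers":0.3,"x":0,"y":0,"z":0.7,"turn":0},
    {"fingers":0.3,"x":0,"y":0,"z":0.3,"turn":0},
    {"fingers":0.3,"x":0,"y":0,"z":0,"turn":0},
    {"fingers":0.3,"x":0,"y":0,"z":0,"turn":0},
    {"fingers":0.3,"x":0,"y":0,"z":0,"turn":0},
  ],
)

```text
clock: 15.03
position: [600.7, -180.5, 101.5]
ee_rot: [0.693, -0.665, 0.197, -0.198]
contact_force: [0.4, -0.1, -0.6]
gripper_width: 7.3
```

Run:
```python
from h import *
tilt();bottom()
p,d=arm.get_image("scene");cv2.imwrite("pics/s5.png",p[:,:,::-1]);crop("pics/s5.png","pics/s5c.png",100,120,130,120,6)
```

```text
j [-0.067  0.355 -0.469 -0.261 -0.189  0.351] p [ 600.726 -180.488  101.545] toolz [ 0.536  0.013 -0.844] tilt 32.4248784188588 az 1.3644285791668915 toolx [ 0.039 -0.999  0.01 ] t 15.0333
bottom mid in ledge frame [-0.408 -0.121  3.83 ]
window in plate frame x,y,z [  1.049 119.908 -11.798]
z-angle deg 0.66987500197558 F [ 0.378 -0.078 -0.638] along ledge z -0.7393334929314886
```

View pics/s5c.png

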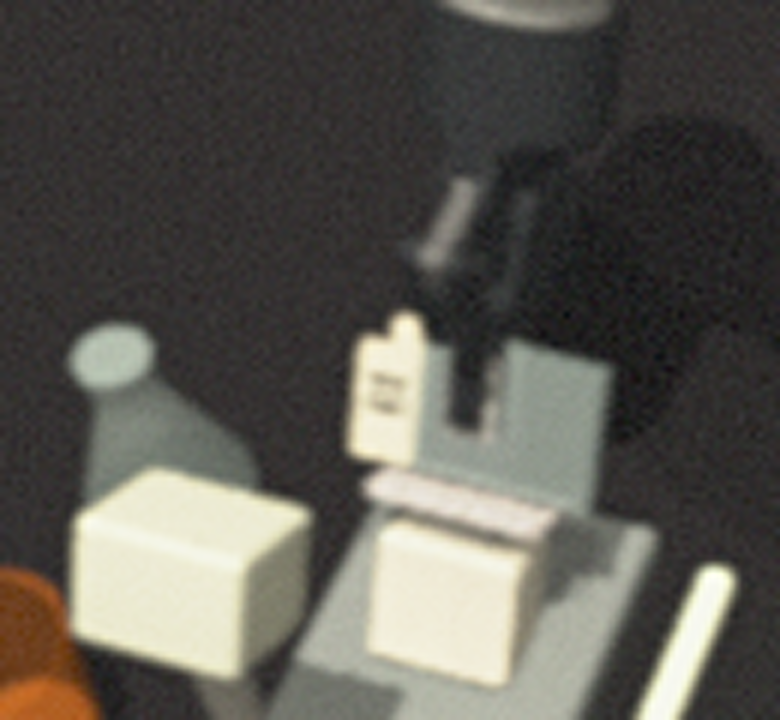

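Request:
servo_tool(
  rows=[
    {"fingers":0.3,"x":0,"y":0,"z":0.2,"turn":0},
    {"fingers":0.3,"x":0,"y":0,"z":0.2,"turn":0},
    {"fingers":0.3,"x":0,"y":0,"z":0.2,"turn":0},
    {"fingers":0.3,"x":0,"y":0,"z":0,"turn":0},
    {"fingers":0.3,"x":0,"y":0,"z":0,"turn":0},
  ],
)

```text
clock: 15.5
position: [604.1, -180.4, 96.6]
ee_rot: [0.693, -0.665, 0.197, -0.198]
contact_force: [-1.1, -0.6, 0.2]
gripper_width: 7.7
```

Run:
```python
from h import *
tilt();bottom()
```

```text
j [-0.067  0.367 -0.463 -0.271 -0.183  0.361] p [ 604.143 -180.41    96.632] toolz [ 0.536  0.013 -0.844] tilt 32.449053807139194 az 1.3608492965534154 toolx [ 0.039 -0.999  0.01 ] t 15.5
bottom mid in ledge frame [-0.209 -0.164 -2.152]
window in plate frame x,y,z [  1.044 119.658  -5.872]
z-angle deg 0.6503236771216842 F [-1.1   -0.568  0.166] along ledge z 0.7489955759737378
```

Request:
servo_tool(
  rows=[
    {"fingers":0.3,"x":0,"y":0,"z":0.2,"turn":0},
    {"fingers":0.3,"x":0,"y":0,"z":0.2,"turn":0},
    {"fingers":0.3,"x":0,"y":0,"z":0,"turn":0},
    {"fingers":0.3,"x":0,"y":0,"z":0,"turn":0},
  ],
)

```text
clock: 15.83
position: [606.3, -180.4, 93.3]
ee_rot: [0.693, -0.665, 0.197, -0.198]
contact_force: [-0.1, 0.3, 1.4]
gripper_width: 7.4
```

Run:
```python
from h import *
tilt();bottom()
```

```text
j [-0.067  0.375 -0.459 -0.277 -0.179  0.368] p [ 606.276 -180.356   93.265] toolz [ 0.536  0.013 -0.844] tilt 32.451147128539006 az 1.359635942473699 toolx [ 0.039 -0.999  0.01 ] t 15.8333
bottom mid in ledge frame [-0.252 -0.184 -6.138]
window in plate frame x,y,z [  1.049 119.663  -1.891]
z-angle deg 0.6489061611630592 F [-0.115  0.268  1.423] along ledge z 1.251238860396322
```

Request:
servo_tool(
  rows=[
    {"fingers":0.3,"x":0,"y":0,"z":0.2,"turn":0},
    {"fingers":0.3,"x":0,"y":0,"z":0,"turn":0},
    {"fingers":0.3,"x":0,"y":0,"z":0,"turn":0},
  ],
)

```text
clock: 16.08
position: [607.3, -180.3, 91.6]
ee_rot: [0.693, -0.665, 0.197, -0.198]
contact_force: [-1.6, 0.2, 2.0]
gripper_width: 7.4
```

Run:
```python
from h import *
tilt();bottom()
```

```text
j [-0.067  0.379 -0.457 -0.281 -0.177  0.371] p [ 607.334 -180.316   91.599] toolz [ 0.536  0.013 -0.844] tilt 32.45263569955416 az 1.360940020513713 toolx [ 0.039 -0.999  0.01 ] t 16.0833
bottom mid in ledge frame [-0.271 -0.181 -8.112]
window in plate frame x,y,z [  1.057 119.666   0.081]
z-angle deg 0.6472748083736968 F [-1.567  0.23   2.001] along ledge z 2.5267179271678346
```

Request:
servo_tool(
  rows=[
    {"fingers":0.3,"x":0,"y":0,"z":0.2,"turn":0},
    {"fingers":0.3,"x":0,"y":0,"z":0,"turn":0},
    {"fingers":0.3,"x":0,"y":0,"z":0,"turn":0},
  ],
)

```text
clock: 16.33
position: [608.4, -180.3, 89.9]
ee_rot: [0.693, -0.665, 0.197, -0.198]
contact_force: [-1.7, -0.0, 3.1]
gripper_width: 7.1
```

Run:
```python
from h import *
tilt();bottom()
```

```text
j [-0.068  0.383 -0.455 -0.284 -0.175  0.375] p [ 608.424 -180.306   89.91 ] toolz [ 0.536  0.013 -0.844] tilt 32.4538696532976 az 1.3589997956874509 toolx [ 0.039 -0.999  0.01 ] t 16.3333
bottom mid in ledge frame [ -0.277  -0.21  -10.122]
window in plate frame x,y,z [  1.038 119.654   2.088]
z-angle deg 0.6467961497991102 F [-1.727 -0.009  3.052] along ledge z 3.5000829430201144
```

Request:
servo_tool(
  rows=[
    {"fingers":0.3,"x":0,"y":0,"z":0.1,"turn":0},
    {"fingers":0.3,"x":0,"y":0,"z":0,"turn":0},
    {"fingers":0.3,"x":0,"y":0,"z":0,"turn":0},
  ],
)

```text
clock: 16.58
position: [608.7, -180.3, 89.5]
ee_rot: [0.693, -0.665, 0.197, -0.198]
contact_force: [-5.0, 0.1, 6.2]
gripper_width: 7.5
```

Run:
```python
from h import *
tilt();bottom()
```

```text
j [-0.068  0.384 -0.454 -0.286 -0.175  0.377] p [ 608.744 -180.323   89.492] toolz [ 0.537  0.013 -0.844] tilt 32.468471642007685 az 1.3634542110163639 toolx [ 0.039 -0.999  0.01 ] t 16.5833
bottom mid in ledge frame [ -0.232  -0.236 -10.646]
window in plate frame x,y,z [  1.025 119.609   2.581]
z-angle deg 0.6332404466431666 F [-4.963  0.075  6.246] along ledge z 7.9381067998863175
```

Request:
servo_tool(
  rows=[
    {"fingers":0.3,"x":0,"y":0,"z":0,"turn":0},
    {"fingers":0.3,"x":0,"y":0,"z":0,"turn":0},
    {"fingers":0.3,"x":0,"y":0,"z":0,"turn":0},
    {"fingers":0.3,"x":0,"y":0,"z":0,"turn":0},
    {"fingers":0.3,"x":0,"y":0,"z":0,"turn":0},
  ],
)

```text
clock: 17.0
position: [608.7, -180.3, 89.5]
ee_rot: [0.693, -0.665, 0.197, -0.198]
contact_force: [-4.0, -0.2, 5.0]
gripper_width: 7.2
```

Run:
```python
from h import *
bottom()
p,d=arm.get_image("scene");cv2.imwrite("pics/s6.png",p[:,:,::-1]);crop("pics/s6.png","pics/s6c.png",100,120,130,120,6)
p,d=arm.get_image("top");cv2.imwrite("pics/t6.png",p[:,:,::-1]);crop("pics/t6.png","pics/t6c.png",265,105,130,110,6)
```

```text
bottom mid in ledge frame [ -0.285  -0.228 -10.651]
window in plate frame x,y,z [  1.031 119.661   2.594]
z-angle deg 0.6361620892247631 F [-3.959 -0.172  4.959] along ledge z 6.317180995618729
```

View pics/s6c.png

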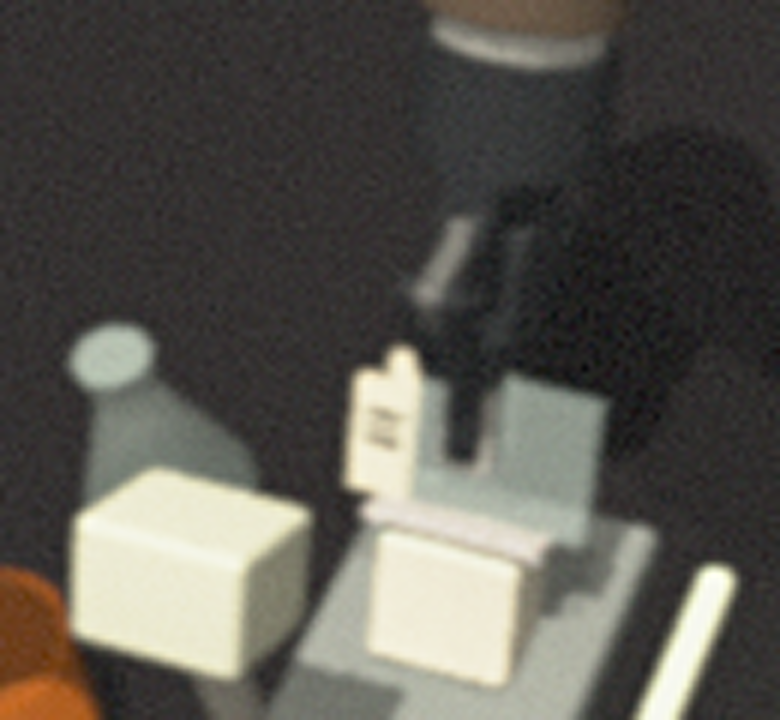

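View pics/t6.png

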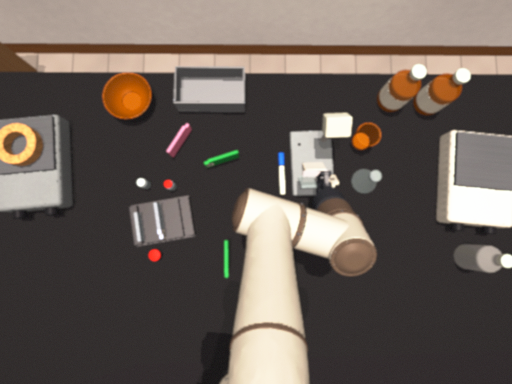

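Run:
```python
from h import *
bottom(); print(arm.job_done()); s=arm.read_state(); print(s["clock"],s["contact_force"],s["gripper_width"])
```

```text
bottom mid in ledge frame [ -0.244  -0.251 -10.631]
window in plate frame x,y,z [  1.012 119.621   2.564]
z-angle deg 0.6334206129866925 F [-4.06   1.066  4.896] along ledge z 6.2956490694530585
the job is handed in; nothing more can be done
None
the job is handed in; nothing more can be done
```

The plate from the slot nearest the reader is on the ledge, label up to the window. It is still gripped, and the ledge was held at its stop when I handed in at about 17 s of the 40 s allowed. The hand-in gives no verdict.

**How the tilt was made:** `servo_tool` has no command to tip the tool. I got the 33° lean by pushing the held plate outward past the arm's reach. The elbow joint ran up to its range limit (about 1.408 of 1.41), and the tilt stayed once the arm came back.

**Last checks:**
- **Tilt:** the plate's z axis is 0.6° from the ledge's z axis.
- **Window:** it lies about 120 mm straight out from the label, 1 mm off along x and 2.6 mm off along z. These figures rest on my estimate of the reader's pose.
- **Ledge stop:** the force along the ledge jumped from 3.5 to 7.9 N over the last 1 mm step, with only about half of that moved, then settled at 6.3 N. My calibrated ledge height gives 10.6 mm of travel, slightly over the 10 mm stop, which fits the camera error.
- **Grip and bystanders:** the finger opening reads 7.2 to 7.5 mm on the 8 mm plate. The top picture shows the middle plate, the blank and the other objects where they were.

**Small disagreements:**
- In the last scene picture the plate looks about 5 mm left of the ledge's middle, while my computed position puts it within 1 mm. Both are well inside the 22 mm allowed.
- The fifth joint ended at -0.175, close to its -0.16 limit.

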